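# Clamp a headspace vial in the leak-test screw press

## Task

Stand the headspace vial upright in the socket of the screw press's pulled-out tray and push the tray in until it stops. Then wind the handwheel clockwise (seen from above) by its grip until the foot just touches the vial's cap, turn it a quarter turn further to clamp the vial, and let go; feel for the contact, because well over a quarter turn breaks the vial, and leave everything else on the bench as it is.

Things in the scene. Friction and masses are not known exactly. Their poses are not given: they have to be found in the camera images.
- headspace_vial: loose glass headspace vial with a white crimp cap, 23 mm diameter, 77 mm high, 60 g, standing on the surface to the right; origin at the centre of its underside, z up its axis
- press: blue bench screw press, fixed: base plate 240x112x12 mm, two columns, a bridge (underside 168, top 188 mm above the surface) and on it a flat grey handwheel (112 mm diameter, top face 206 mm above the surface). Origin on the surface under the wheel's axis; the tray comes out along its -x axis and is pushed in along +x
- wheel_centre (a point): on the handwheel's axis at its top face, fixed. Clockwise from above lowers the ram 30 mm a turn; the wheel keeps its height and stays where it is left. Felt at the grip along the circle, the turning idle wheel drags with about 11 N; when the foot meets the cap this rises 8 N almost at once, then 1 N over a quarter turn (halted, less is felt, but still a rise of 4 to 8 N). Contact comes after 0.3 to 1.1 turns
- press_grip: upright orange revolving grip on the handwheel: a cylinder 16 mm in diameter, 37 mm tall, 45 mm off the wheel's axis. It spins freely about itself, so it can be pinched from above and carried round a circle without turning the hand. Origin at the centre of its foot, 1.5 mm above the wheel's top face, z up along it
- press_ram: steel ram on the wheel's axis between the columns, driven straight down by the screw; origin at its lower end, z up. After contact it goes on down over the foot against a spring (preload 75 N, 1.7 N/mm)
- press_foot: brass sprung foot under the ram, 34 mm across, with a red pad (24 mm across) screwed into its underside. Origin at the foot's underside, level with the ram's origin until the pad meets the cap; then the foot stops, and its height in the ram's frame is the extra winding: 7.5 mm a quarter turn. Contact comes with the origin 86 to 96 mm over the vial's underside: the pad's setting differs each time, unmeasured
- press_tray (a joint): how far the tray has been pushed in (m): about 0 pulled out, 0.150 against its stop with the socket under the foot; slides with about 2 N drag
- socket (a point): centre of the floor of the tray's socket, 20.5 mm above the surface, z up: a white block 46x46 mm, 18 mm high, with a round blind hole 27 mm in diameter and 18 mm deep, mouth chamfered 2 mm. Moves with the tray
- push_post (a point): upright orange post at the tray's outer end, for pushing: 12 mm thick along the slide, 30 mm wide across it, its top 62.5 mm above the surface; the point lies in its middle 52.5 mm above the surface and 110 mm outward of the socket's axis. Moves with the tray
- septa_jar: jar of septa with a green lid, 39 mm across, 47 mm high; a bystander, not to be moved; origin at the centre of its underside
- ferrule_tin: flat white round tin, 55 mm across, 18 mm high; a bystander, not to be moved; origin at the centre of its underside
- label_tape: roll of beige tape lying flat, 78 mm across, 19 mm high; a bystander, not to be moved; origin at the centre of its underside
- timer: white bench timer, 62x70x19 mm; a bystander, not to be moved; origin at the centre of its underside
- beaker: small glass beaker, 48 mm across, 58 mm high; a bystander, not to be moved; origin at the centre of its underside
- screwdriver: screwdriver with an orange handle, 180 mm long, lying on the surface; a bystander, not to be moved; origin at the centre of its underside

How it is judged:
On the way, in this order (a step that is already met when the one before it is completed fails the run):
1. the vial stands in the tray's socket (horizontal distance between headspace_vial and socket below 0.004 m and z of headspace_vial in the frame of socket below 0.004 m and angle between headspace_vial's own z axis and vertical below 0.1 rad), for 0.2 s.
2. the tray is pushed in to its stop with the vial still in it (all of step 1 and value of joint press_tray above 0.146 m), for 0.2 s.
3. the press's foot bears on the vial (contact force between press_foot and headspace_vial above 5 N), for 0.1 s.
At the end, for the whole second after the job is handed in: Vial in the socket (within 4 mm of its axis and floor, upright to 0.1 rad), tray within 4 mm of its stop, foot bearing on the vial, wheel at rest, and the ram a sixth to a third of a turn past contact (foot 5 to 10 mm above the ram's lower end) (all of step 2 and z of press_foot in the frame of press_ram between 0.005 and 0.01 m and contact force between press_foot and headspace_vial above 5 N and linear speed of press_grip below 0.01 m/s); the robot touches nothing.
It fails at once if the vial is over-pressed: the ram goes on more than 0.42 of a turn (12.6 mm) past contact (z of press_foot in the frame of press_ram above 0.0126 m).
It fails at once if the vial is knocked over (angle between headspace_vial's own z axis and vertical above 0.8 rad).
It fails at once if a bystander is moved more than 20 mm (distance of any of septa_jar, ferrule_tin, label_tape, timer, beaker, screwdriver from where it was at the start of the episode above 0.02 m).
It also fails if it takes over 72 s, if anything falls off the work surface, if the arm or the gripper's body presses on something with over 40 N, if the wrist force passes 120 N, or if a joint passes its speed limit or range.

## Robot

A 7-joint arm with a two-finger parallel gripper is mounted at the origin on a cart in front of the work surface, level with it; the furniture and walls round the work are solid. World frame = base frame: x ahead of the robot, y to its left, z up, the work surface at z = 0. Lengths are in m, angles in rad, forces in N, time in s.
With the tool pointing down it reaches from about 0.425 to 0.875 m from the base axis. Payload 4.7 kg.
Tool frame: the origin (TCP) lies at the very end of the fingers, on their centre line; the grasp point (between the pads) lies 19 mm behind it; z points along the fingers, y is the line along which they close (so a half turn about z gives the same grasp; the last joint's range is limited). The gripper opens to 87 mm and grips with 3 to 60 N. Pads are 19 mm wide; open, the fingers measure 117 mm over their backs; the gripper's body (75 mm by 190 mm) begins 51 mm behind the grasp point.
Start: joints at [1.305, 0.321, -0.07, 1.45, 0.023, 1.371, -0.057], TCP at [0.179, -0.625, 0.223] pointing down, gripper open.
Joint ranges: [-2.86, 2.86], [-0.3, 2.09], [-1.38, 1.24], [0.06, 2.45], [-1.56, 4.7], [0.09, 2.05], [-2.69, 2.69]. Speed limits (rad/s): [2.57, 2.57, 3.14, 3.14, 3.14, 3.14, 3.14].

## Interface

Orientations are given as a rotation vector (axis times angle).
In Python, from bench import ctrl, vision gives the robot as it stands.
- The arm moves only by the tool jog_arm, never from a script. Its argument "increments" is a list of rows, each an object of numbers: "tx", "ty", "tz": the shift along the tool's x, y, z in mm; "wx", "wy", "wz": the turn, a rotation vector about the tool's x, y, z in rad; "gripper": the opening, from 0 (shut) to 1 (fully open). In form: [{"tx": .., "ty": .., "tz": .., "wx": .., "wy": .., "wz": .., "gripper": ..}, ...]. A call has exactly 5 rows; each row is the pose to reach, as a shift and turn from the pose commanded when the call began, along the tool's axes at that moment; what a row does not reach only later rows make up. A row lasts 1/12 s, in which the tool goes at most 41.7 mm and 7.16 degrees, less where a joint would pass 70% of its speed; a pose out of reach is approached as far as the arm can. A call with a gripper value outside its range is refused whole. The fingers move at their own pace and stop on an object; "grip_force" is the grip in N (left out, the last holds). Time passes only in rows, so rows that repeat a pose let the fingers close, or fill a call up. It gives the time, the measured TCP pose, the force, the opening and the grip force at its end, in the units of the state.
- ctrl.get_state(): the state, without advancing time (a new reading comes with each control period).
- vision.get_image(name): name is "scene" or "top" or "wrist"; returns a dict with "color" (384x512x3 uint8, blue, green, red), "fx", "fy", "cx", "cy" (pixels), "extrinsics" (4x4, takes a point from world to camera coordinates). Camera axes: x right, y down, z forward; pixel columns grow to the right and rows downward; lengths in m; the calibration is good to about 2 mm. The wrist camera is an equidistant fisheye: a pixel r from the principal point sees the ray r / f radians off the axis. A picture is of the moment at which its call begins. There is no depth.
- ctrl.close_job(): hands the job in; it is judged then, once.
Trained networks look in the newest picture that a camera, given by its name, has taken for a name from the list of things; names that differ only in an ending like _2 or _b are one class to them, and where a whole thing is asked for, a point or a joint stands for the part that bears it (a point fixed in the world has none). Each returns a list of dicts, best first, with "conf" (0 to 1); they miss things now and then, are a little off and sometimes report something else, mostly with a low value. They report only what shows in the picture. A call takes as long as a camera call.
- vision.spot_in(camera, thing): "bbox" ([left, top, right, bottom] in pixels, round what is visible of it).
The state is a dict: "time": time; "joint_positions": joint angles; "qd": joint speeds; "joint_torque": joint torques, N m; "position": TCP position; "tool_rot": TCP orientation; "ft_force": force on the tool from outside, world axes, zero at the start; "torque": the same for the moment, N m; "grip_width": opening from 0.0 (shut) to 1.0 (fully open); "grip_force": force on a finger pad.
Only numpy, scipy, OpenCV 4.12 (cv2) and the standard library are available. Lean on these libraries where they do the work, as an engineer would, in place of code of your own. Each camera call takes 0.05 s, during which the arm holds its last target. There are 200 camera calls.

## Working session

There is one attempt and no reset: what is moved stays moved. The work goes in short steps, Python scripts to look and compute and a tool call to move; the robot and the scene stay as the last step left them, time stands still between calls to the robot, and variables do not carry over. Pictures are saved under pics/ and viewed, at most 11 in all, crops included, and the job is handed in when it is done.

Besides the shell and the picture viewer there is one more tool, called after "Call:" as a command line: name --argument value ..., lists and objects as JSON in quotes. jog_arm: Moves the arm, as the interface text tells. Its arguments: {"type":"object","properties":{"increments":{"type":"array"},"grip_force":{"type":"number"}},"required":["increments"]}

```bash
mkdir -p pics
cat > h.py <<'E'
import numpy as np, cv2
from scipy.spatial.transform import Rotation as R
from bench import ctrl, vision
def ray(im,u,v,fish=False):
    E=np.array(im["extrinsics"]); a=(u-im["cx"])/im["fx"]; b=(v-im["cy"])/im["fy"]
    if fish:
        r=np.hypot(a,b); s=np.sin(r)/max(r,1e-9); d=np.array([a*s,b*s,np.cos(r)])
    else: d=np.array([a,b,1.])
    return -E[:3,:3].T@E[:3,3], E[:3,:3].T@d
def at(im,u,v,z,fish=False):
    c,d=ray(im,u,v,fish); return c+d*(z-c[2])/d[2]
def proj(im,p,fish=False):
    E=np.array(im["extrinsics"]); q=E[:3,:3]@p+E[:3,3]
    if fish:
        t=np.arctan2(np.hypot(q[0],q[1]),q[2]); k=t/np.hypot(q[0],q[1]); return np.array([im["cx"]+im["fx"]*q[0]*k, im["cy"]+im["fy"]*q[1]*k])
    return np.array([im["cx"]+im["fx"]*q[0]/q[2], im["cy"]+im["fy"]*q[1]/q[2]])
E
python3 - <<'E'
from h import *
s=ctrl.get_state(); print(s["position"],s["tool_rot"],s["ft_force"],s["time"])
for c in("scene","top"):
    im=vision.get_image(c); cv2.imwrite(f"pics/{c}0.png",cv2.resize(im["color"],(768,576)))
    print(c,im["fx"],im["cx"],im["cy"],np.round(im["extrinsics"],3).tolist())
    for n in("headspace_vial","press","press_grip","socket","push_post"):
        print(n,[(np.round(d["bbox"],1).tolist(),round(d["conf"],2)) for d in vision.spot_in(c,n)[:2]])
E
```

```text
[ 0.17927422 -0.62419666  0.22142844] [-3.10898822e+00 -4.37794727e-01  5.88161001e-04] [ 0.31706082 -0.19856672  0.18551552] 0.0
scene 355.5574730707404 254.00260208358532 197.74612298316302 [[-0.586, -0.81, -0.001, 0.424], [-0.529, 0.383, -0.757, 0.348], [0.614, -0.444, -0.653, 0.782], [0.0, 0.0, 0.0, 1.0]]
headspace_vial [([347.0, 200.3, 360.3, 220.6], 0.69)]
press [([187.3, 178.2, 284.4, 264.6], 0.76)]
press_grip [([305.3, 240.6, 337.8, 252.7], 0.2)]
socket [([238.2, 189.5, 284.4, 223.7], 0.6), ([212.4, 297.7, 222.6, 319.0], 0.28)]
push_post [([236.0, 187.7, 281.5, 223.1], 0.56)]
top 435.4560422087459 250.504386981152 193.59154640461566 [[0.028, -0.999, -0.018, 0.141], [-0.991, -0.026, -0.131, 0.587], [0.131, 0.021, -0.991, 1.536], [0.0, 0.0, 0.0, 1.0]]
headspace_vial [([336.1, 242.5, 341.5, 244.6], 0.58)]
press [([208.0, 171.6, 301.7, 211.1], 0.64)]
press_grip []
socket [([259.7, 176.7, 300.0, 196.2], 0.76)]
push_post []
```

View pics/scene0.png

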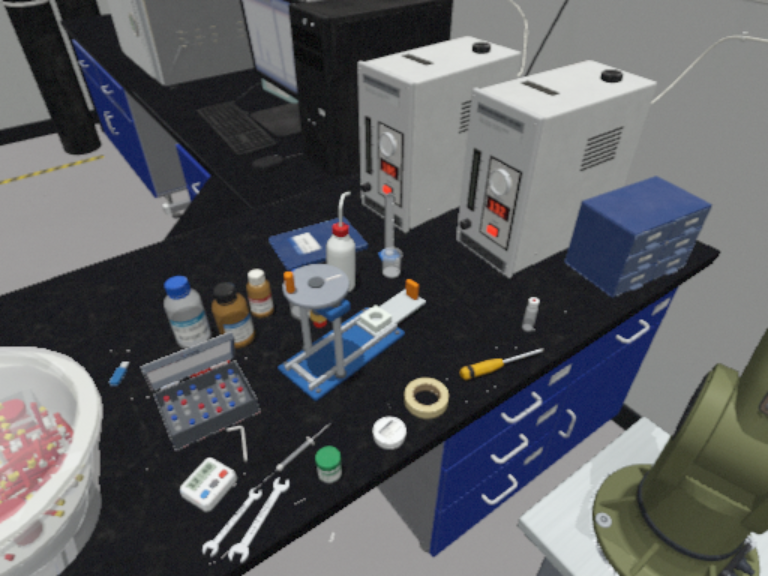

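View pics/top0.png

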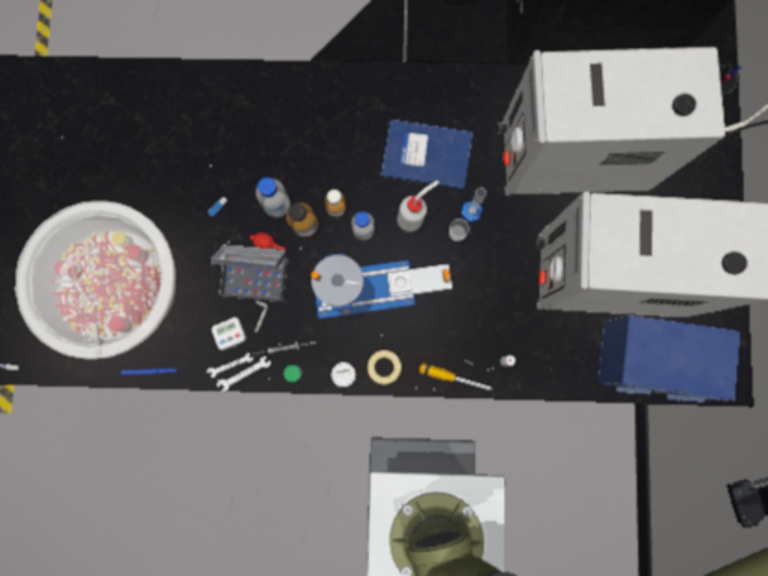

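The scene picture (1.5x) shows the vial cap at (533,301), socket at (376,318), post at (412,288), wheel centre at (316,283) and grip at (290,282). In the top picture the vial cap is at (509,361), socket at (401,282), post at (447,274), wheel centre at (338,280) and grip at (316,276).

Run:
```python
from h import *
t=vision.get_image("top"); s=vision.get_image("scene")
P=dict(vial=((509,361),(533,300),.077),sock=((401,282),(376,317),.0385),post=((447.5,273),(412,284),.0625),wheel=((338,280),(316,284),.206),grip=((316,275.5),(289.5,275),.2445))
for n,(a,b,z) in P.items():
    print(n,at(t,a[0]/1.5,a[1]/1.5,z).round(4),at(s,b[0]/1.5,b[1]/1.5,z).round(4))
# refine by colour: full res blobs
for n,im in(("t",t),("s",s)):
    h=cv2.cvtColor(im["color"],cv2.COLOR_BGR2HSV); m=cv2.inRange(h,(5,150,120),(20,255,255))
    k,_,st,c=cv2.connectedComponentsWithStats(m)
    print(n,[(st[i].tolist(),c[i].round(1).tolist()) for i in range(1,k) if st[i][4]>8])
    print(np.round(-np.array(im["extrinsics"])[:3,:3].T@np.array(im["extrinsics"])[:3,3],3))
for n in("septa_jar","ferrule_tin","label_tape","timer","beaker","screwdriver"):
    b=vision.spot_in("top",n)
    if b: x=b[0]["bbox"]; print(n,at(t,(x[0]+x[2])/2,(x[1]+x[3])/2,.02).round(3))
```

```text
vial [ 0.4211 -0.1569  0.077 ] [ 0.4221 -0.1557  0.077 ]
sock [0.6049 0.0964 0.0385] [0.5987 0.102  0.0385]
post [ 0.6259 -0.0134  0.0625] [ 0.6161 -0.0035  0.0625]
wheel [0.5814 0.2355 0.206 ] [0.5769 0.2399 0.206 ]
grip [0.5842 0.2791 0.2445] [0.579  0.284  0.2445]
t [([218, 134, 12, 7, 44], [223.9, 137.6]), ([196, 142, 14, 11, 86], [203.0, 148.0]), ([207, 181, 6, 5, 19], [209.4, 183.0]), ([296, 180, 4, 7, 21], [297.1, 183.0])]
[0.377 0.123 1.602]
s [([257, 110, 6, 5, 14], [259.5, 112.4]), ([189, 181, 7, 14, 71], [192.4, 187.3]), ([271, 186, 8, 14, 87], [274.3, 192.0]), ([172, 190, 7, 5, 14], [175.0, 192.1]), ([142, 198, 21, 12, 103], [152.7, 204.7]), ([208, 211, 6, 5, 10], [210.6, 212.6]), ([157, 226, 9, 4, 9], [161.0, 228.1])]
[-0.048  0.557  0.775]
septa_jar [0.376 0.352 0.02 ]
ferrule_tin [0.376 0.228 0.02 ]
label_tape [0.403 0.131 0.02 ]
timer [0.47  0.503 0.02 ]
beaker [ 0.743 -0.042  0.02 ]
screwdriver [0.392 0.003 0.02 ]
```

```bash
cat >> h.py <<'E'
def plan(pts):  # pts: list of (xyz, yaw deg of tool x); prints tool-frame jogs from measured pose, chaining nominal poses
    s=ctrl.get_state(); p=np.array(s["position"]); Rm=R.from_rotvec(s["tool_rot"])
    for q,yaw in pts:
        T=R.from_euler("z",yaw,degrees=True)*R.from_euler("x",np.pi)
        d=Rm.inv().apply(np.array(q)-p)*1000; w=(Rm.inv()*T).as_rotvec()
        print("t",d.round(1),"w",w.round(3)); p=np.array(q); Rm=T
def st():
    s=ctrl.get_state(); m=R.from_rotvec(s["tool_rot"]).as_matrix()
    print(round(s["time"],2),np.round(s["position"],4),"yaw",np.degrees(np.arctan2(m[1,0],m[0,0])).round(2),"F",np.round(s["ft_force"],1),"g",s["grip_width"],s["grip_force"])
E
python3 - <<'E'
from h import *
st()
plan([((.27,-.50,.30),45),((.36,-.33,.30),75),((.4215,-.1565,.26),99),((.4215,-.1565,.14),99)])
E
```

```text
1.0 [ 0.1795 -0.6247  0.2226] yaw 16.03 F [ 0.1 -0.2 -0.5] g 1.0014089964119055 0.0
t [121.4 -94.9 -77.4] w [ 0.     0.    -0.506]
t [183.8 -56.6  -0. ] w [ 0.     0.    -0.524]
t [183.5  14.5  40. ] w [ 0.     0.    -0.419]
t [  0.  -0. 120.] w [0. 0. 0.]
```

Call:
jog_arm --increments '[{"tx":24,"ty":-19,"tz":-15.5,"wz":-0.1},{"tx":49,"ty":-38,"tz":-31,"wz":-0.2},{"tx":73,"ty":-57,"tz":-46,"wz":-0.3},{"tx":97,"ty":-76,"tz":-62,"wz":-0.4},{"tx":121.4,"ty":-94.9,"tz":-77.4,"wz":-0.506}]'

```text
validation failed for argument at $.in...
```

Call:
jog_arm --increments '[{"tx":37,"ty":-11,"tz":0,"wz":-0.1},{"tx":74,"ty":-23,"tz":0,"wz":-0.21},{"tx":110,"ty":-34,"tz":0,"wz":-0.31},{"tx":147,"ty":-45,"tz":0,"wz":-0.42},{"tx":183.8,"ty":-56.6,"tz":0,"wz":-0.524}]'

```text
validation failed for argument at $.in...
```

Call:
jog_arm --increments '[{"tx":37,"ty":3,"tz":8,"wz":-0.08},{"tx":74,"ty":6,"tz":16,"wz":-0.17},{"tx":110,"ty":9,"tz":24,"wz":-0.25},{"tx":147,"ty":12,"tz":32,"wz":-0.34},{"tx":183.5,"ty":14.5,"tz":40,"wz":-0.419}]'

```text
validation failed for argument at $.in...
```

Call:
jog_arm --increments '[{"tz":30},{"tz":60},{"tz":80},{"tz":80},{"tz":80}]'

```text
validation failed for argument at $.in...
```

Run:
```python
from h import *
st()
im=vision.get_image("wrist"); cv2.imwrite("pics/w1.png",cv2.resize(im["color"],(768,576)))
print(im["fx"],im["cx"],im["cy"],(-np.array(im["extrinsics"])[:3,:3].T@np.array(im["extrinsics"])[:3,3]).round(3))
for z in (0,.077): print(proj(im,np.array([.4215,-.1565,z]),True)*1.5)
for n in("headspace_vial","socket","push_post"): print(n,[(np.round(d["bbox"],1).tolist(),round(d["conf"],2)) for d in vision.spot_in("wrist",n)[:2]])
```

```text
1.0 [ 0.1795 -0.6247  0.2226] yaw 16.03 F [ 0.1 -0.2 -0.5] g 1.0014089964119055 0.0
297.3186396354542 258.05267442075035 191.51652361087065 [ 0.242 -0.607  0.385]
[ 51.77705167 -45.95894301]
[ 10.26882018 -69.01151209]
headspace_vial []
socket []
push_post []
```

View pics/w1.png

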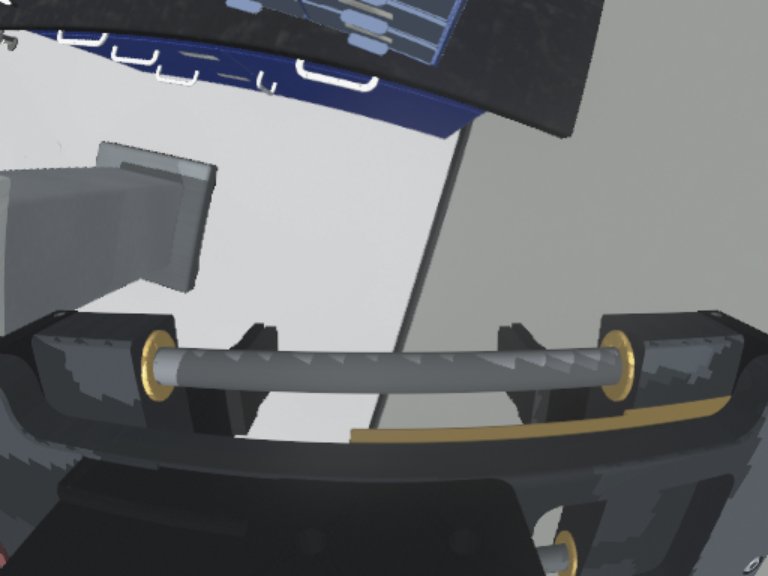

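The wrist camera sits on the tool's +x side; image up is tool +x, and the fingers show at about (255,380) and (515,380). The moves were refused, probably for missing keys.

Call:
jog_arm --increments '[{"tx":24,"ty":-19,"tz":-15.5,"wx":0,"wy":0,"wz":-0.1,"gripper":1},{"tx":49,"ty":-38,"tz":-31,"wx":0,"wy":0,"wz":-0.2,"gripper":1},{"tx":73,"ty":-57,"tz":-46,"wx":0,"wy":0,"wz":-0.3,"gripper":1},{"tx":97,"ty":-76,"tz":-62,"wx":0,"wy":0,"wz":-0.4,"gripper":1},{"tx":121.4,"ty":-94.9,"tz":-77.4,"wx":0,"wy":0,"wz":-0.506,"gripper":1}]'

```text
time: 1.62
position: [0.2706, -0.4987, 0.3009]
tool_rot: [2.899, 1.21, -0.0]
ft_force: [0.3, -0.3, -0.4]
grip_width: 0.996
grip_force: 0.0
```

Call:
jog_arm --increments '[{"tx":37,"ty":-11,"tz":0,"wx":0,"wy":0,"wz":-0.1,"gripper":1},{"tx":74,"ty":-23,"tz":0,"wx":0,"wy":0,"wz":-0.21,"gripper":1},{"tx":110,"ty":-34,"tz":0,"wx":0,"wy":0,"wz":-0.31,"gripper":1},{"tx":147,"ty":-45,"tz":0,"wx":0,"wy":0,"wz":-0.42,"gripper":1},{"tx":183.8,"ty":-56.6,"tz":0,"wx":0,"wy":0,"wz":-0.524,"gripper":1}]'

```text
time: 2.03
position: [0.3605, -0.3283, 0.3002]
tool_rot: [2.486, 1.919, -0.0]
ft_force: [1.1, -0.1, 0.3]
grip_width: 1.001
grip_force: 0.0
```

Call:
jog_arm --increments '[{"tx":37,"ty":3,"tz":8,"wx":0,"wy":0,"wz":-0.08,"gripper":1},{"tx":74,"ty":6,"tz":16,"wx":0,"wy":0,"wz":-0.17,"gripper":1},{"tx":110,"ty":9,"tz":24,"wx":0,"wy":0,"wz":-0.25,"gripper":1},{"tx":147,"ty":12,"tz":32,"wx":0,"wy":0,"wz":-0.34,"gripper":1},{"tx":183.5,"ty":14.5,"tz":40,"wx":0,"wy":0,"wz":-0.419,"gripper":1}]'

```text
time: 2.45
position: [0.4216, -0.1546, 0.2599]
tool_rot: [2.033, 2.393, -0.0]
ft_force: [0.7, -0.0, -0.4]
grip_width: 1.002
grip_force: 0.0
```

Call:
jog_arm --increments '[{"tx":0,"ty":0,"tz":30,"wx":0,"wy":0,"wz":0,"gripper":1},{"tx":0,"ty":0,"tz":60,"wx":0,"wy":0,"wz":0,"gripper":1},{"tx":0,"ty":0,"tz":80,"wx":0,"wy":0,"wz":0,"gripper":1},{"tx":0,"ty":0,"tz":80,"wx":0,"wy":0,"wz":0,"gripper":1},{"tx":0,"ty":0,"tz":80,"wx":0,"wy":0,"wz":0,"gripper":1}]'

```text
time: 2.87
position: [0.4207, -0.1562, 0.1797]
tool_rot: [-2.038, -2.389, 0.001]
ft_force: [0.6, -0.0, 0.3]
grip_width: 1.001
grip_force: 0.0
```

Run:
```python
from h import *
st()
im=vision.get_image("wrist"); cv2.imwrite("pics/w2.png",cv2.resize(im["color"],(768,576)))
for z in (0,.077): print(proj(im,np.array([.4215,-.1565,z]),True)*1.5)
for n in("headspace_vial","socket","push_post"): print(n,[(np.round(d["bbox"],1).tolist(),round(d["conf"],2)) for d in vision.spot_in("wrist",n)[:2]])
```

```text
2.87 [ 0.4207 -0.1562  0.1797] yaw 99.06 F [ 0.6 -0.   0.3] g 1.0009292345561707 0.0
[388.30094975 264.09601378]
[388.61639945 287.84668245]
headspace_vial [([249.2, 165.6, 269.7, 203.8], 0.65)]
socket [([418.2, 0.0, 471.2, 102.8], 0.57)]
push_post [([416.5, 0.9, 470.8, 100.5], 0.58)]
```

View pics/w2.png

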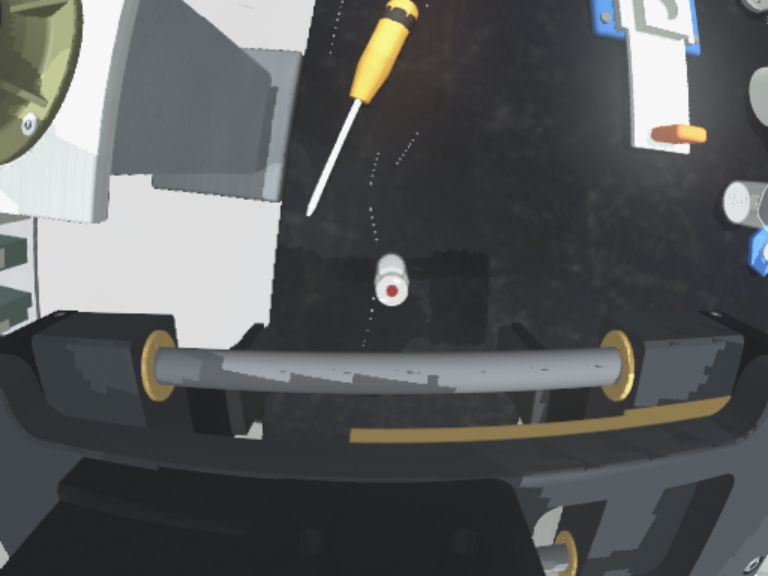

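The wrist picture shows the vial's cap centre at (392,290), about 3 px from prediction, and the post's top near (678,133).

Run:
```python
from h import *
im=vision.get_image("wrist")
v=at(im,392/1.5,290/1.5,.077,True); print("vial",v,"post",at(im,685/1.5,130/1.5,.0625,True))
v[2]=.026; plan([(v,99)])
```

```text
vial [ 0.42592151 -0.15908995  0.077     ] post [ 0.6202258  -0.01004002  0.0625    ]
t [ -2.4   3.  155.5] w [0.002 0.002 0.   ]
```

Call:
jog_arm --increments '[{"tx":-2,"ty":2,"tz":35,"wx":0,"wy":0,"wz":0,"gripper":1},{"tx":-2,"ty":2,"tz":70,"wx":0,"wy":0,"wz":0,"gripper":1},{"tx":-2,"ty":2,"tz":105,"wx":0,"wy":0,"wz":0,"gripper":1},{"tx":-2,"ty":2,"tz":135,"wx":0,"wy":0,"wz":0,"gripper":1},{"tx":-2,"ty":2,"tz":154,"wx":0,"wy":0,"wz":0,"gripper":1}]'

```text
time: 3.53
position: [0.4224, -0.1579, 0.0239]
tool_rot: [-2.038, -2.388, 0.001]
ft_force: [-0.1, 0.2, 0.1]
grip_width: 0.998
grip_force: 0.0
```

Call:
jog_arm --increments '[{"tx":0,"ty":0,"tz":0,"wx":0,"wy":0,"wz":0,"gripper":0.2},{"tx":0,"ty":0,"tz":0,"wx":0,"wy":0,"wz":0,"gripper":0.2},{"tx":0,"ty":0,"tz":0,"wx":0,"wy":0,"wz":0,"gripper":0.2},{"tx":0,"ty":0,"tz":0,"wx":0,"wy":0,"wz":0,"gripper":0.2},{"tx":0,"ty":0,"tz":0,"wx":0,"wy":0,"wz":0,"gripper":0.2}]' --grip_force 15

```text
time: 3.95
position: [0.4249, -0.1589, 0.0276]
tool_rot: [2.037, 2.387, 0.001]
ft_force: [-0.3, -0.1, 0.7]
grip_width: 0.707
grip_force: 0.0
```

Call:
jog_arm --increments '[{"tx":0,"ty":0,"tz":0,"wx":0,"wy":0,"wz":0,"gripper":0.2},{"tx":0,"ty":0,"tz":0,"wx":0,"wy":0,"wz":0,"gripper":0.2},{"tx":0,"ty":0,"tz":0,"wx":0,"wy":0,"wz":0,"gripper":0.2},{"tx":0,"ty":0,"tz":0,"wx":0,"wy":0,"wz":0,"gripper":0.2},{"tx":0,"ty":0,"tz":0,"wx":0,"wy":0,"wz":0,"gripper":0.2}]' --grip_force 15

```text
time: 4.37
position: [0.4235, -0.1581, 0.026]
tool_rot: [2.039, 2.39, -0.0]
ft_force: [-0.5, 0.6, 0.2]
grip_width: 0.323
grip_force: 0.0
```

Call:
jog_arm --increments '[{"tx":0,"ty":0,"tz":0,"wx":0,"wy":0,"wz":0,"gripper":0.2},{"tx":0,"ty":0,"tz":0,"wx":0,"wy":0,"wz":0,"gripper":0.2},{"tx":0,"ty":0,"tz":0,"wx":0,"wy":0,"wz":0,"gripper":0.2},{"tx":0,"ty":0,"tz":0,"wx":0,"wy":0,"wz":0,"gripper":0.2},{"tx":0,"ty":0,"tz":0,"wx":0,"wy":0,"wz":0,"gripper":0.2}]'

```text
time: 4.78
position: [0.4235, -0.1581, 0.0259]
tool_rot: [-2.039, -2.39, 0.0]
ft_force: [-1.0, -1.1, -0.4]
grip_width: 0.258
grip_force: 15.0
```

Run:
```python
from h import *
ps=[]
for i in range(4):
    vision.get_image("wrist"); ps.append(ctrl.get_state()["position"])
print(np.round(ps,4)); st()
plan([((.43,-.158,.166),99),((.59,-.04,.166),99),((.602,.098,.13),99)])
```

```text
[[ 0.4235 -0.1581  0.0259]
 [ 0.4235 -0.1581  0.0259]
 [ 0.4234 -0.1581  0.0259]
 [ 0.4235 -0.1581  0.0259]]
4.98 [ 0.4235 -0.1581  0.0259] yaw 99.06 F [-0.7  0.8 -0.9] g 0.26315835949937544 14.999689261894673
t [  -1.     6.5 -140.1] w [-0.     0.     0.001]
t [ 91.5 176.5   0. ] w [0. 0. 0.]
t [134.4  33.4  36. ] w [0. 0. 0.]
```

Call:
jog_arm --increments '[{"tx":0,"ty":0,"tz":-15,"wx":0,"wy":0,"wz":0,"gripper":0.2},{"tx":0,"ty":0,"tz":-50,"wx":0,"wy":0,"wz":0,"gripper":0.2},{"tx":0,"ty":2,"tz":-85,"wx":0,"wy":0,"wz":0,"gripper":0.2},{"tx":0,"ty":4,"tz":-120,"wx":0,"wy":0,"wz":0,"gripper":0.2},{"tx":-1,"ty":6.5,"tz":-140,"wx":0,"wy":0,"wz":0,"gripper":0.2}]'

```text
time: 5.4
position: [0.4315, -0.1583, 0.1696]
tool_rot: [2.036, 2.387, 0.001]
ft_force: [0.6, -0.4, -0.5]
grip_width: 0.256
grip_force: 15.0
```

Call:
jog_arm --increments '[{"tx":14,"ty":27,"tz":0,"wx":0,"wy":0,"wz":0,"gripper":0.2},{"tx":33,"ty":63,"tz":0,"wx":0,"wy":0,"wz":0,"gripper":0.2},{"tx":52,"ty":100,"tz":0,"wx":0,"wy":0,"wz":0,"gripper":0.2},{"tx":71,"ty":137,"tz":0,"wx":0,"wy":0,"wz":0,"gripper":0.2},{"tx":91.5,"ty":176.5,"tz":0,"wx":0,"wy":0,"wz":0,"gripper":0.2}]'

```text
time: 5.82
position: [0.5889, -0.0409, 0.1657]
tool_rot: [2.041, 2.388, -0.0]
ft_force: [1.6, -0.9, 0.2]
grip_width: 0.259
grip_force: 15.0
```

Call:
jog_arm --increments '[{"tx":34,"ty":8,"tz":5,"wx":0,"wy":0,"wz":0,"gripper":0.2},{"tx":70,"ty":17,"tz":12,"wx":0,"wy":0,"wz":0,"gripper":0.2},{"tx":105,"ty":26,"tz":20,"wx":0,"wy":0,"wz":0,"gripper":0.2},{"tx":134.4,"ty":33.4,"tz":30,"wx":0,"wy":0,"wz":0,"gripper":0.2},{"tx":134.4,"ty":33.4,"tz":36,"wx":0,"wy":0,"wz":0,"gripper":0.2}]'

```text
time: 6.23
position: [0.5979, 0.1061, 0.1291]
tool_rot: [-2.023, -2.397, -0.006]
ft_force: [-1.0, 1.4, 0.0]
grip_width: 0.258
grip_force: 15.0
```

Run:
```python
from h import *
for i in range(4): im=vision.get_image("wrist")
st(); cv2.imwrite("pics/w3.png",cv2.resize(im["color"][40:328,60:444],(768,576),interpolation=cv2.INTER_CUBIC))
f=lambda p:(proj(im,np.array(p),True)-[60,40])*2
s=ctrl.get_state()["position"]
print(f([.602,.098,.0385]),"cap",f([s[0],s[1],s[2]+.051]),"bottom",f([s[0],s[1],s[2]-.026]))
t=vision.get_image("top"); cv2.imwrite("pics/t3.png",cv2.resize(t["color"][150:246,180:308],(768,576),interpolation=cv2.INTER_CUBIC))
```

```text
6.43 [0.5995 0.0947 0.1295] yaw 98.97 F [-0.7 -0.8  0.4] g 0.2571237255437645 14.999387436546385
[404.42150159 305.68400725] cap [398.60838792 481.26655934] bottom [397.93719284 361.69316308]
```

View pics/w3.png

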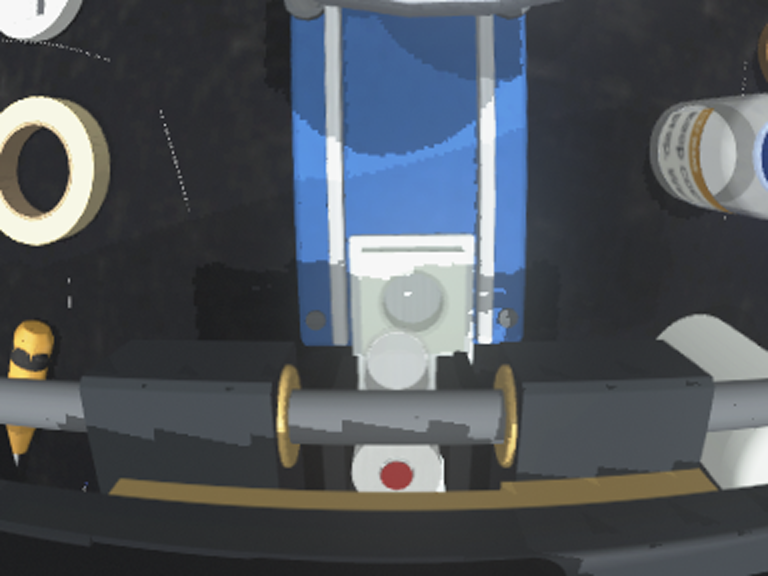

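The wrist crop shows the socket hole's mouth centred at (413,299), the vial's underside at (397,362) and the red cap centre at (397,475). The rails run straight up the image, so the tool yaw matches the slide.

Run:
```python
from h import *
im=vision.get_image("wrist"); st()
g=lambda u,v,z:at(im,u/2+60,v/2+40,z,True)
s=ctrl.get_state()["position"]
h=g(413,299,.0385); b=g(397,361.5,s[2]-.026); c=g(397,476,s[2]+.051); print("hole",h,"bottom",b,"cap",c,"tcp",s)
d=h-b; d[2]=0; print(d); e=np.array(s)+d; e[2]=.0465+.01; plan([(e,99)])
```

```text
6.53 [0.6    0.0942 0.1302] yaw 98.88 F [ 1.   0.1 -0.2] g 0.2563676058503044 14.999407343566418
hole [0.60646002 0.09965948 0.0385    ] bottom [0.60024065 0.0929682  0.1042217 ] cap [0.59987331 0.094154   0.1812217 ] tcp [0.60004338 0.09417159 0.1302217 ]
[0.00621937 0.00669128 0.        ]
t [ 5.7  7.2 73.7] w [ 0.     0.001 -0.002]
```

View pics/t3.png

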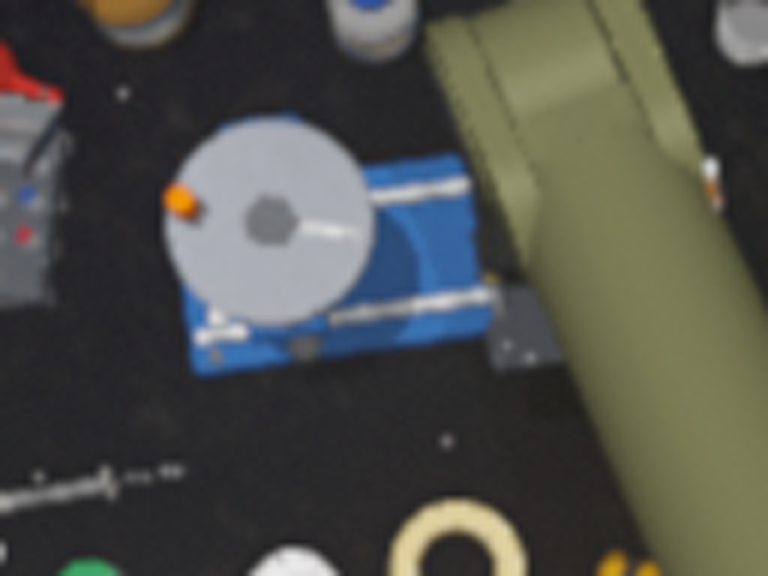

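Call:
jog_arm --increments '[{"tx":2,"ty":3,"tz":15,"wx":0,"wy":0,"wz":0,"gripper":0.2},{"tx":4,"ty":5.5,"tz":35,"wx":0,"wy":0,"wz":0,"gripper":0.2},{"tx":4,"ty":5.5,"tz":50,"wx":0,"wy":0,"wz":0,"gripper":0.2},{"tx":4,"ty":5.5,"tz":53,"wx":0,"wy":0,"wz":0,"gripper":0.2},{"tx":4,"ty":5.5,"tz":53,"wx":0,"wy":0,"wz":0,"gripper":0.2}]'

```text
time: 6.95
position: [0.6033, 0.1001, 0.0752]
tool_rot: [-2.039, -2.387, 0.004]
ft_force: [-1.2, -0.0, -1.4]
grip_width: 0.261
grip_force: 15.0
```

Run:
```python
from h import *
for i in range(10):
    im=vision.get_image("wrist"); 
    if i%3==0: st()
cv2.imwrite("pics/w4.png",cv2.resize(im["color"][140:284,164:356],(768,576),interpolation=cv2.INTER_CUBIC))
f=lambda p:(proj(im,np.array(p),True)-[164,140])*4
s=ctrl.get_state()["position"]
print("tcp bottom",f([s[0],s[1],s[2]-.026]),"hole",f([.6065,.0997,.0385]))
```

```text
7.0 [0.6042 0.1005 0.0765] yaw 99.0 F [-0.9 -0.1 -1.2] g 0.25517366245106465 14.999534434173256
7.15 [0.6052 0.1012 0.078 ] yaw 99.03 F [-0.1  0.1 -0.4] g 0.2593671043911535 14.999532750807703
7.3 [0.6049 0.1012 0.0778] yaw 99.04 F [ 0.8 -0.2 -1.7] g 0.25333013406916555 14.999589049257338
7.45 [0.6045 0.1012 0.0773] yaw 99.05 F [ 0.3  0.3 -0.7] g 0.25519674050600355 14.999607056379318
tcp bottom [376.38489548 314.99687129] hole [385.83425665 300.68163209]
```

View pics/w4.png

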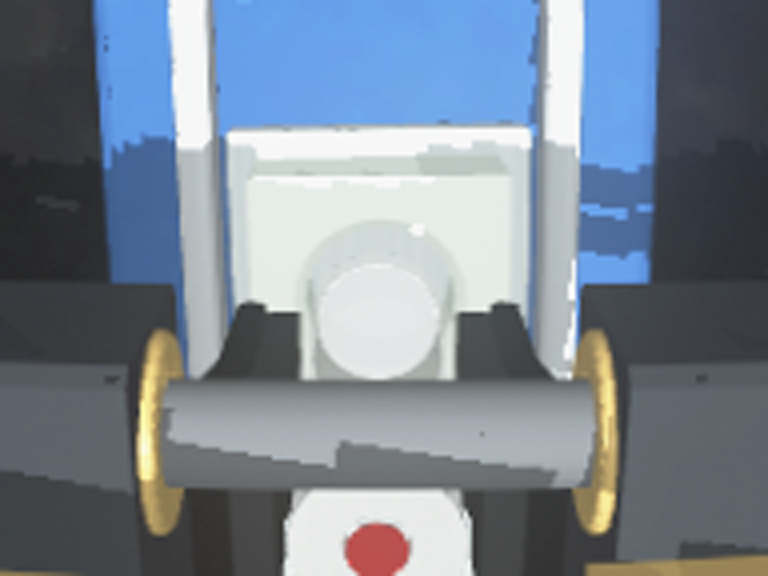

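The crop shows the vial's underside at (377,318) and the hole mouth at about (381,300). That leaves about 1 mm of lateral correction before lowering.

Call:
jog_arm --increments '[{"tx":-1,"ty":1,"tz":6,"wx":0,"wy":0,"wz":0,"gripper":0.2},{"tx":-1,"ty":1,"tz":12,"wx":0,"wy":0,"wz":0,"gripper":0.2},{"tx":-1,"ty":1,"tz":18,"wx":0,"wy":0,"wz":0,"gripper":0.2},{"tx":-1,"ty":1,"tz":22,"wx":0,"wy":0,"wz":0,"gripper":0.2},{"tx":-1,"ty":1,"tz":22,"wx":0,"wy":0,"wz":0,"gripper":0.2}]'

```text
time: 7.87
position: [0.6044, 0.1001, 0.0532]
tool_rot: [-2.038, -2.388, 0.003]
ft_force: [0.0, 0.4, -1.5]
grip_width: 0.26
grip_force: 15.0
```

Call:
jog_arm --increments '[{"tx":0,"ty":0,"tz":3,"wx":0,"wy":0,"wz":0,"gripper":0.2},{"tx":0,"ty":0,"tz":6,"wx":0,"wy":0,"wz":0,"gripper":0.2},{"tx":0,"ty":0,"tz":8,"wx":0,"wy":0,"wz":0,"gripper":0.2},{"tx":0,"ty":0,"tz":8,"wx":0,"wy":0,"wz":0,"gripper":0.2},{"tx":0,"ty":0,"tz":8,"wx":0,"wy":0,"wz":0,"gripper":0.2}]'

```text
time: 8.28
position: [0.6055, 0.1004, 0.0469]
tool_rot: [2.039, 2.39, -0.0]
ft_force: [0.1, 0.6, -0.6]
grip_width: 0.26
grip_force: 15.0
```

Run:
```python
from h import *
for i in range(6):
    im=vision.get_image("wrist"); 
    if i%3==2: st()
```

```text
8.43 [0.6055 0.1004 0.047 ] yaw 99.05 F [ 0.2 -0.1 -0.6] g 0.257235538265171 14.999709902331233
8.58 [0.6055 0.1003 0.047 ] yaw 99.05 F [-0.2  0.4  0.2] g 0.25565425779064216 14.99971842393279
```

Run:
```python
from h import *
s=vision.get_image("scene"); t=vision.get_image("top")
for n,p in dict(wash=(340,288),cyl=(391,273),blue=(302,314)).items(): print(n,at(s,p[0]/1.5,p[1]/1.5,0).round(3))
for n,p in dict(wash=(411,213),beaker=(459,230),blue=(362,222)).items(): print(n,[at(t,p[0]/1.5,p[1]/1.5,z).round(3)[:2] for z in (.06,.12,.16)])
```

```text
wash [0.759 0.088 0.   ]
cyl [ 0.735 -0.038  0.   ]
blue [0.733 0.201 0.   ]
wash [array([0.771, 0.076]), array([0.756, 0.078]), array([0.745, 0.08 ])]
beaker [array([ 0.732, -0.04 ]), array([ 0.718, -0.033]), array([ 0.709, -0.029])]
blue [array([0.746, 0.194]), array([0.731, 0.192]), array([0.722, 0.19 ])]
```

Call:
jog_arm --increments '[{"tx":0,"ty":0,"tz":0,"wx":0,"wy":0,"wz":0,"gripper":0.55},{"tx":0,"ty":0,"tz":0,"wx":0,"wy":0,"wz":0,"gripper":0.55},{"tx":0,"ty":0,"tz":0,"wx":0,"wy":0,"wz":0,"gripper":0.55},{"tx":0,"ty":0,"tz":0,"wx":0,"wy":0,"wz":0,"gripper":0.55},{"tx":0,"ty":0,"tz":0,"wx":0,"wy":0,"wz":0,"gripper":0.55}]'

```text
time: 9.1
position: [0.6055, 0.1003, 0.047]
tool_rot: [2.039, 2.39, -0.0]
ft_force: [-0.5, 0.2, 0.5]
grip_width: 0.515
grip_force: 0.0
```

Call:
jog_arm --increments '[{"tx":0,"ty":0,"tz":-5,"wx":0,"wy":0,"wz":0,"gripper":0.55},{"tx":0,"ty":0,"tz":-20,"wx":0,"wy":0,"wz":0,"gripper":0.55},{"tx":0,"ty":0,"tz":-50,"wx":0,"wy":0,"wz":0,"gripper":0.55},{"tx":0,"ty":0,"tz":-80,"wx":0,"wy":0,"wz":0,"gripper":0.55},{"tx":0,"ty":0,"tz":-90,"wx":0,"wy":0,"wz":0,"gripper":0.5}]'

```text
time: 9.52
position: [0.608, 0.1015, 0.143]
tool_rot: [2.035, 2.386, 0.009]
ft_force: [2.0, 0.8, 0.5]
grip_width: 0.525
grip_force: 0.0
```

Call:
jog_arm --increments '[{"tx":-20,"ty":0,"tz":0,"wx":0,"wy":0,"wz":0,"gripper":0},{"tx":-60,"ty":0,"tz":0,"wx":0,"wy":0,"wz":0,"gripper":0},{"tx":-100,"ty":0,"tz":0,"wx":0,"wy":0,"wz":0,"gripper":0},{"tx":-138,"ty":0,"tz":0,"wx":0,"wy":0,"wz":0,"gripper":0},{"tx":-150,"ty":0,"tz":0,"wx":0,"wy":0,"wz":0,"gripper":0}]'

```text
time: 9.93
position: [0.6298, -0.0569, 0.1375]
tool_rot: [2.047, 2.378, -0.005]
ft_force: [0.5, -0.8, -0.8]
grip_width: 0.209
grip_force: 0.0
```

Run:
```python
from h import *
for i in range(8): im=vision.get_image("wrist")
st(); cv2.imwrite("pics/w5.png",cv2.resize(im["color"][:,:],(768,576),interpolation=cv2.INTER_CUBIC))
p=ctrl.get_state()["position"]; print(proj(im,np.array([p[0],p[1],.0625]),True)*1.5)
```

```text
10.33 [ 0.629  -0.0453  0.1373] yaw 99.24 F [ 0.2  0.5 -0.6] g 0.0067913729567537565 0.0
[387.13764252 299.64281837]
```

View pics/w5.png

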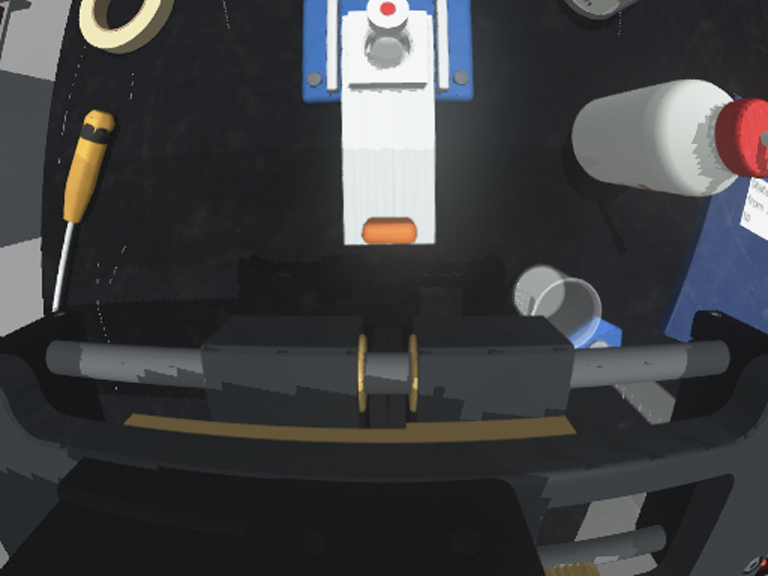

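The wrist picture shows the vial standing in the socket, its cap at (388,10), and the post at (389,230). A tall measuring cylinder with a blue foot near (600,335) is close to the gripper's body, so I'll check clearance.

Run:
```python
from h import *
im=vision.get_image("wrist"); t=vision.get_image("top"); s=vision.get_image("scene")
print("foot wrist",at(im,602/1.5,333/1.5,0,True).round(3))
print("foot top",at(t,473/1.5,211/1.5,0.005).round(3), "beaker top",at(t,459/1.5,230/1.5,.058).round(3))
print("scene foot",at(s,391/1.5,258/1.5,0.01).round(3))
for z in(.1,.15,.2): print(z,at(t,480/1.5,192/1.5,z).round(3),at(s,390/1.5,195/1.5,z).round(3),at(im,655/1.5,405/1.5,z,True).round(3))
print("post",at(im,389/1.5,226/1.5,.0625,True)); st()
```

```text
foot wrist [ 0.801 -0.063  0.   ]
foot top [ 0.794 -0.08   0.005] beaker top [ 0.732 -0.04   0.058]
scene foot [ 0.771 -0.065  0.01 ]
0.1 [ 0.815 -0.084  0.1  ] [ 0.886 -0.146  0.1  ] [ 0.793 -0.075  0.1  ]
0.15 [ 0.801 -0.077  0.15 ] [ 0.817 -0.094  0.15 ] [ 0.749 -0.051  0.15 ]
0.2 [ 0.786 -0.07   0.2  ] [ 0.748 -0.042  0.2  ] [ 0.705 -0.028  0.2  ]
post [ 0.62342418 -0.00528616  0.0625    ]
10.48 [ 0.629  -0.0466  0.137 ] yaw 99.16 F [-0.3 -0.4 -0.1] g 0.008147599724379255 0.0
```

Call:
jog_arm --increments '[{"tx":0,"ty":-3,"tz":30,"wx":0,"wy":0,"wz":0,"gripper":0},{"tx":0,"ty":-3,"tz":65,"wx":0,"wy":0,"wz":0,"gripper":0},{"tx":0,"ty":-3,"tz":94,"wx":0,"wy":0,"wz":0,"gripper":0},{"tx":8,"ty":-3,"tz":94,"wx":0,"wy":0,"wz":0,"gripper":0},{"tx":16,"ty":-3,"tz":94,"wx":0,"wy":0,"wz":0,"gripper":0}]'

```text
time: 10.9
position: [0.6222, -0.0319, 0.0417]
tool_rot: [-2.038, -2.387, 0.003]
ft_force: [0.6, 1.2, 0.4]
grip_width: 0.004
grip_force: 0.0
```

Call:
jog_arm --increments '[{"tx":7,"ty":0,"tz":0,"wx":0,"wy":0,"wz":0,"gripper":0},{"tx":16,"ty":0,"tz":0,"wx":0,"wy":0,"wz":0,"gripper":0},{"tx":27,"ty":0,"tz":0,"wx":0,"wy":0,"wz":0,"gripper":0},{"tx":39,"ty":0,"tz":0,"wx":0,"wy":0,"wz":0,"gripper":0},{"tx":52,"ty":0,"tz":0,"wx":0,"wy":0,"wz":0,"gripper":0}]'

```text
time: 11.32
position: [0.6163, 0.0197, 0.0445]
tool_rot: [2.038, 2.387, 0.002]
ft_force: [0.6, -1.6, 2.2]
grip_width: 0.002
grip_force: 1.3
```

Call:
jog_arm --increments '[{"tx":13,"ty":0,"tz":0,"wx":0,"wy":0,"wz":0,"gripper":0},{"tx":26,"ty":0,"tz":0,"wx":0,"wy":0,"wz":0,"gripper":0},{"tx":39,"ty":0,"tz":0,"wx":0,"wy":0,"wz":0,"gripper":0},{"tx":52,"ty":0,"tz":0,"wx":0,"wy":0,"wz":0,"gripper":0},{"tx":65,"ty":0,"tz":0,"wx":0,"wy":0,"wz":0,"gripper":0}]'

```text
time: 11.73
position: [0.6049, 0.0846, 0.043]
tool_rot: [2.039, 2.39, -0.0]
ft_force: [1.7, -2.8, 1.3]
grip_width: 0.006
grip_force: 1.3
```

Call:
jog_arm --increments '[{"tx":9,"ty":0,"tz":0,"wx":0,"wy":0,"wz":0,"gripper":0},{"tx":16,"ty":0,"tz":0,"wx":0,"wy":0,"wz":0,"gripper":0},{"tx":23,"ty":0,"tz":0,"wx":0,"wy":0,"wz":0,"gripper":0},{"tx":28,"ty":0,"tz":0,"wx":0,"wy":0,"wz":0,"gripper":0},{"tx":32,"ty":0,"tz":0,"wx":0,"wy":0,"wz":0,"gripper":0}]'

```text
time: 12.15
position: [0.6, 0.113, 0.0427]
tool_rot: [2.038, 2.388, -0.005]
ft_force: [0.8, -9.9, 2.7]
grip_width: 0.01
grip_force: 4.8
```

Call:
jog_arm --increments '[{"tx":2,"ty":0,"tz":0,"wx":0,"wy":0,"wz":0,"gripper":0},{"tx":3,"ty":0,"tz":0,"wx":0,"wy":0,"wz":0,"gripper":0},{"tx":3,"ty":0,"tz":0,"wx":0,"wy":0,"wz":0,"gripper":0},{"tx":3,"ty":0,"tz":0,"wx":0,"wy":0,"wz":0,"gripper":0},{"tx":3,"ty":0,"tz":0,"wx":0,"wy":0,"wz":0,"gripper":0}]'

```text
time: 12.57
position: [0.6, 0.1129, 0.0427]
tool_rot: [2.041, 2.384, -0.008]
ft_force: [-0.9, -8.7, 3.3]
grip_width: 0.009
grip_force: 4.1
```

Run:
```python
from h import *
t=vision.get_image("top"); st()
cv2.imwrite("pics/t6.png",cv2.resize(t["color"][150:246,180:308],(768,576),interpolation=cv2.INTER_CUBIC))
```

```text
12.62 [0.6    0.1129 0.0427] yaw 98.87 F [ 0.7 -8.7  3.5] g 0.0012595290965741425 4.143029605038464
```

Call:
jog_arm --increments '[{"tx":3,"ty":0,"tz":0,"wx":0,"wy":0,"wz":0,"gripper":0},{"tx":6,"ty":0,"tz":0,"wx":0,"wy":0,"wz":0,"gripper":0},{"tx":6,"ty":0,"tz":0,"wx":0,"wy":0,"wz":0,"gripper":0},{"tx":6,"ty":0,"tz":0,"wx":0,"wy":0,"wz":0,"gripper":0},{"tx":6,"ty":0,"tz":0,"wx":0,"wy":0,"wz":0,"gripper":0}]'

```text
time: 13.03
position: [0.5999, 0.113, 0.0427]
tool_rot: [2.042, 2.377, -0.017]
ft_force: [-0.6, -17.0, 6.1]
grip_width: 0.003
grip_force: 8.5
```

Run:
```python
from h import *
im=vision.get_image("wrist"); st()
cv2.imwrite("pics/w6.png",cv2.resize(im["color"],(768,576),interpolation=cv2.INTER_CUBIC))
```

```text
13.08 [0.6    0.113  0.0427] yaw 98.67 F [ -0.4 -17.3   5.8] g 0.004995679368787479 8.496201834641397
```

View pics/w6.png

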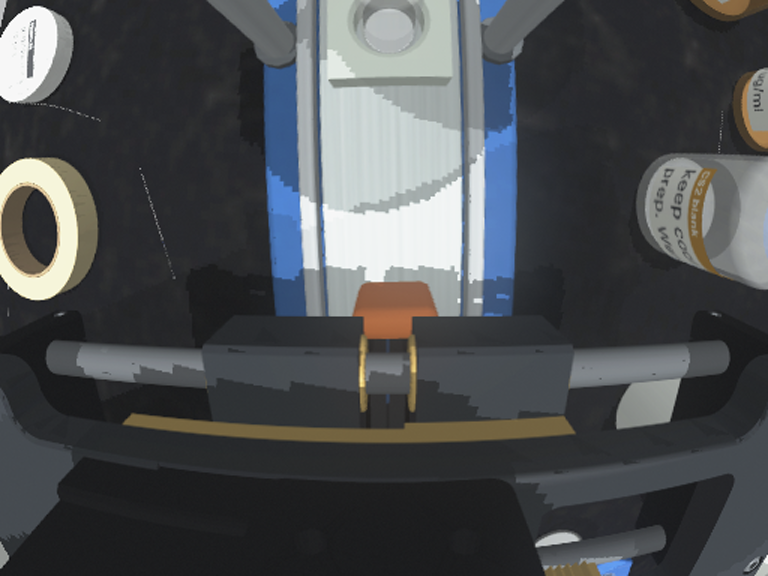

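The tray is against its stop: the force rises to 17 N with no motion. The block sits between the columns with the hole near (388,30). Next I back off and rise.

Call:
jog_arm --increments '[{"tx":-12,"ty":0,"tz":0,"wx":0,"wy":0,"wz":0,"gripper":0},{"tx":-28,"ty":0,"tz":0,"wx":0,"wy":0,"wz":0,"gripper":0},{"tx":-35,"ty":0,"tz":0,"wx":0,"wy":0,"wz":0,"gripper":0},{"tx":-35,"ty":0,"tz":-35,"wx":0,"wy":0,"wz":0,"gripper":0},{"tx":-35,"ty":0,"tz":-75,"wx":0,"wy":0,"wz":0,"gripper":0}]'

```text
time: 13.5
position: [0.6014, 0.0883, 0.1151]
tool_rot: [-2.036, -2.384, 0.007]
ft_force: [1.1, -0.2, 0.7]
grip_width: 0.005
grip_force: 0.0
```

Call:
jog_arm --increments '[{"tx":0,"ty":0,"tz":-40,"wx":0,"wy":0,"wz":0,"gripper":0.6},{"tx":0,"ty":0,"tz":-80,"wx":0,"wy":0,"wz":0,"gripper":0.6},{"tx":0,"ty":0,"tz":-120,"wx":0,"wy":0,"wz":0,"gripper":0.6},{"tx":0,"ty":0,"tz":-160,"wx":0,"wy":0,"wz":0,"gripper":0.6},{"tx":0,"ty":0,"tz":-180,"wx":0,"wy":0,"wz":0,"gripper":0.6}]'

```text
time: 13.92
position: [0.6054, 0.0909, 0.3033]
tool_rot: [2.036, 2.388, 0.009]
ft_force: [1.2, -0.4, 0.5]
grip_width: 0.298
grip_force: 0.0
```

Run:
```python
from h import *
for i in range(6): im=vision.get_image("wrist")
st()
h=cv2.cvtColor(im["color"],cv2.COLOR_BGR2HSV); m=cv2.inRange(h,(5,150,120),(20,255,255))
k,_,s_,c=cv2.connectedComponentsWithStats(m)
print([(s_[i].tolist(),c[i].round(1).tolist()) for i in range(1,k) if s_[i][4]>25])
for n,p in dict(wheel=(.579,.2375,.206),grip=(.582,.282,.2445),post=(.6,.129,.0625)).items(): print(n,proj(im,np.array(p),True))
cv2.imwrite("pics/w7.png",cv2.resize(im["color"],(768,576),interpolation=cv2.INTER_CUBIC))
```

```text
14.22 [0.6034 0.0891 0.2959] yaw 99.08 F [-0.6 -0.8  0.1] g 0.5547541723880222 0.0
[([251, 134, 21, 8, 59], [258.9, 137.9]), ([124, 170, 13, 10, 64], [132.1, 174.0]), ([115, 186, 19, 24, 152], [125.7, 199.1])]
wheel [257.32821145  23.33476007]
grip [270.37897622 -40.67992155]
post [260.40646304 138.74273119]
```

View pics/w7.png

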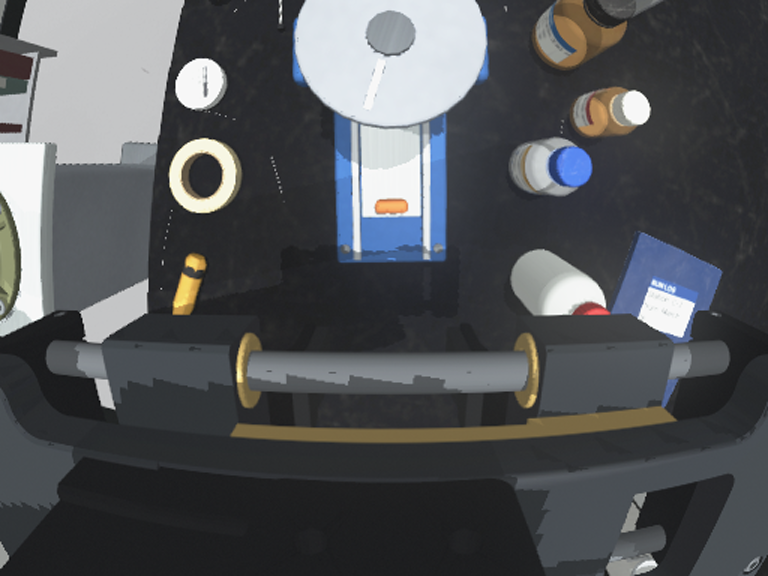

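The wheel hub is near (390,33) and the post at (390,206); the bottles are well clear. I move over the wheel to locate the grip.

Call:
jog_arm --increments '[{"tx":30,"ty":-1,"tz":-25,"wx":0,"wy":0,"wz":0,"gripper":0.6},{"tx":65,"ty":-2,"tz":-25,"wx":0,"wy":0,"wz":0,"gripper":0.6},{"tx":100,"ty":-3,"tz":-25,"wx":0,"wy":0,"wz":0,"gripper":0.6},{"tx":120,"ty":-3,"tz":-25,"wx":0,"wy":0,"wz":0,"gripper":0.6},{"tx":128,"ty":-3,"tz":-25,"wx":0,"wy":0,"wz":0,"gripper":0.6}]'

```text
time: 14.63
position: [0.5786, 0.2196, 0.3213]
tool_rot: [-2.029, -2.394, 0.002]
ft_force: [-0.4, 0.2, -0.2]
grip_width: 0.597
grip_force: 0.0
```

Run:
```python
from h import *
for i in range(8): im=vision.get_image("wrist")
st()
h=cv2.cvtColor(im["color"],cv2.COLOR_BGR2HSV); m=cv2.inRange(h,(5,150,120),(20,255,255))
k,_,s_,c=cv2.connectedComponentsWithStats(m)
print([(s_[i].tolist(),c[i].round(1).tolist()) for i in range(1,k) if s_[i][4]>25])
for n,p in dict(wheel=(.579,.2375,.206),grip=(.582,.282,.2445),gripfoot=(.582,.282,.2075)).items(): print(n,proj(im,np.array(p),True))
cv2.imwrite("pics/w8.png",cv2.resize(im["color"],(768,576),interpolation=cv2.INTER_CUBIC))
```

```text
15.03 [0.5819 0.2128 0.3226] yaw 98.87 F [ 0.6 -0.7 -1.1] g 0.6014046186716685 0.0
[([253, 216, 18, 7, 88], [261.3, 219.2])]
wheel [259.11482112 161.87241484]
grip [271.59464316 115.29418606]
gripfoot [269.77035675 115.77975426]
```

View pics/w8.png

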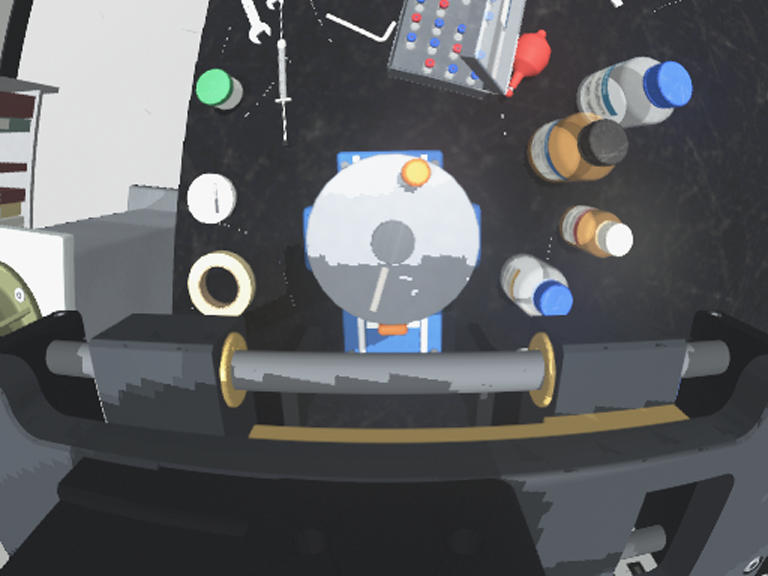

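The grip's top is at (416,172) and the wheel's centre at (393,240), rim from 306 to 480.

Run:
```python
from h import *
im=vision.get_image("wrist"); st()
g=at(im,416/1.5,172/1.5,.2445,True); w=at(im,393/1.5,239.5/1.5,.206,True)
d=g-w; print("grip",g,"wheel",w,"r",np.hypot(*d[:2]),"ang",np.degrees(np.arctan2(d[1],d[0])))
plan([((g[0],g[1],.32),99),((g[0],g[1],.213),99)])
```

```text
15.08 [0.5818 0.2132 0.3227] yaw 98.9 F [-0.   0.1  0.2] g 0.5985507984038294 0.0
grip [0.58633708 0.28365914 0.2445    ] wheel [0.58126632 0.24039013 0.206     ] r 0.04356511829666238 ang 83.31591578833265
t [68.9 15.4  2.7] w [-0.     0.001 -0.002]
t [  0.  -0. 107.] w [0. 0. 0.]
```

Call:
jog_arm --increments '[{"tx":25,"ty":6,"tz":0,"wx":0,"wy":0,"wz":0,"gripper":0.6},{"tx":50,"ty":12,"tz":0,"wx":0,"wy":0,"wz":0,"gripper":0.6},{"tx":69,"ty":15,"tz":10,"wx":0,"wy":0,"wz":0,"gripper":0.6},{"tx":69,"ty":15,"tz":30,"wx":0,"wy":0,"wz":0,"gripper":0.6},{"tx":69,"ty":15,"tz":50,"wx":0,"wy":0,"wz":0,"gripper":0.6}]'

```text
time: 15.5
position: [0.585, 0.2873, 0.273]
tool_rot: [-2.036, -2.392, -0.003]
ft_force: [-0.1, -0.6, 0.3]
grip_width: 0.596
grip_force: 0.0
```

Call:
jog_arm --increments '[{"tx":0,"ty":0,"tz":0,"wx":0,"wy":0,"wz":0,"gripper":0.6},{"tx":0,"ty":0,"tz":18,"wx":0,"wy":0,"wz":0,"gripper":0.6},{"tx":0,"ty":0,"tz":36,"wx":0,"wy":0,"wz":0,"gripper":0.6},{"tx":0,"ty":0,"tz":52,"wx":0,"wy":0,"wz":0,"gripper":0.6},{"tx":0,"ty":0,"tz":58,"wx":0,"wy":0,"wz":0,"gripper":0.6}]'

```text
time: 15.92
position: [0.585, 0.2838, 0.2135]
tool_rot: [-2.041, -2.388, 0.004]
ft_force: [-0.7, 0.4, 1.0]
grip_width: 0.598
grip_force: 0.0
```

Run:
```python
from h import *
for i in range(6): im=vision.get_image("wrist")
st(); p=np.array(ctrl.get_state()["position"])
cv2.imwrite("pics/w9.png",cv2.resize(im["color"][150:294,160:352],(768,576),interpolation=cv2.INTER_CUBIC))
print(4*(proj(im,np.array([p[0],p[1],.2445]),True)-[160,150]))
h=cv2.cvtColor(im["color"],cv2.COLOR_BGR2HSV); m=cv2.inRange(h,(5,150,120),(20,255,255))
k,_,s_,c=cv2.connectedComponentsWithStats(m)
print([(s_[i].tolist(),c[i].round(1).tolist()) for i in range(1,k) if s_[i][4]>25], 4*(c-[160,150])[1:6])
```

```text
16.22 [0.5858 0.2858 0.2165] yaw 99.04 F [-0.7 -0.7 -0.6] g 0.5968229740571216 0.0
[393.92909921 415.46964935]
[([248, 263, 23, 6, 96], [259.0, 264.9])] [[384.    332.   ]
 [396.    459.625]]
```

Call:
jog_arm --increments '[{"tx":0,"ty":0,"tz":2,"wx":0,"wy":0,"wz":0,"gripper":0.1},{"tx":0,"ty":0,"tz":2,"wx":0,"wy":0,"wz":0,"gripper":0.1},{"tx":0,"ty":0,"tz":2,"wx":0,"wy":0,"wz":0,"gripper":0.1},{"tx":0,"ty":0,"tz":2,"wx":0,"wy":0,"wz":0,"gripper":0.1},{"tx":0,"ty":0,"tz":2,"wx":0,"wy":0,"wz":0,"gripper":0.1}]' --grip_force 40

```text
time: 16.63
position: [0.5851, 0.2855, 0.213]
tool_rot: [2.039, 2.39, 0.0]
ft_force: [0.2, 0.4, -0.3]
grip_width: 0.304
grip_force: 0.0
```

Call:
jog_arm --increments '[{"tx":0,"ty":0,"tz":0,"wx":0,"wy":0,"wz":0,"gripper":0.1},{"tx":0,"ty":0,"tz":0,"wx":0,"wy":0,"wz":0,"gripper":0.1},{"tx":0,"ty":0,"tz":0,"wx":0,"wy":0,"wz":0,"gripper":0.1},{"tx":0,"ty":0,"tz":0,"wx":0,"wy":0,"wz":0,"gripper":0.1},{"tx":0,"ty":0,"tz":0,"wx":0,"wy":0,"wz":0,"gripper":0.1}]'

```text
time: 17.05
position: [0.5864, 0.2856, 0.213]
tool_rot: [2.039, 2.388, 0.004]
ft_force: [4.5, 1.5, -2.4]
grip_width: 0.173
grip_force: 40.0
```

```bash
cat >> h.py <<'E'
W=np.array([.5805,.2395]); 
def arc(a0,steps,r=.045,yaw=99.04):
    "tool-frame shifts from circle angle a0 to a0-step for each step (deg)"
    m=R.from_euler("z",yaw,degrees=True)*R.from_euler("x",np.pi)
    c=lambda a:np.array([np.cos(np.radians(a)),np.sin(np.radians(a)),0])*r
    for q in steps: print(q,(m.inv().apply(c(a0-q)-c(a0))*1000).round(1)[:2])
def wh():
    s=ctrl.get_state(); p=np.array(s["position"]); d=p[:2]-W; a=np.arctan2(d[1],d[0]); f=np.array(s["ft_force"][:2])
    print(round(s["time"],2),"r",round(1000*np.hypot(*d),1),"ang",np.degrees(a).round(1),"Ftan(resist)",round(float(-f@[np.sin(a),-np.cos(a)]),1),"Frad",round(float(f@[np.cos(a),np.sin(a)]),1),"z",p[2].round(4),"g",round(s["grip_width"],3))
E
python3 - <<'E'
from h import *
for i in range(3): vision.get_image("wrist")
st();wh()
for a in (84,9,-66,-141,144): print(a); arc(a,[8,15,30,45,60,75])
E
```

```text
17.2 [0.5864 0.2856 0.213 ] yaw 99.02 F [ 4.6  1.4 -1.8] g 0.1702737550551513 39.99919022069662
17.2 r 46.5 ang 82.8 Ftan(resist) -4.4 Frad 2.0 z 0.213 g 0.17
84
8 [-2.   5.9]
15 [-4.5 10.9]
30 [-11.7  20.2]
45 [-21.   27.3]
60 [-31.8  31.8]
75 [-43.5  33.3]
9
8 [-6.3 -0.4]
15 [-11.6  -1.5]
30 [-22.5  -6. ]
45 [-31.8 -13.2]
60 [-39.  -22.5]
75 [-43.4 -33.4]
-66
8 [-1.2 -6.2]
15 [ -1.5 -11.6]
30 [  0.  -23.3]
45 [  4.5 -34.1]
60 [ 11.7 -43.5]
75 [ 21.  -50.6]
-141
8 [ 5.6 -2.7]
15 [10.9 -4.5]
30 [22.5 -6. ]
45 [34.1 -4.5]
60 [45.  0.]
75 [54.3  7.2]
144
8 [4.1 4.7]
15 [7.1 9.3]
30 [11.6 20.2]
45 [13.2 31.8]
60 [11.6 43.5]
75 [ 7.1 54.3]
```

```bash
sed -i 's/^W=.*/W=np.array([.5812,.2405])/' h.py
python3 - <<'E'
from h import *
for a in (83.4,33.4): print(a); arc(a,[10,20,30,40,50])
for a in range(-17,-300,-20): print(a); arc(a-.0,[4,8,12,16,20])
E
```

```text
83.4
10 [-2.8  7.3]
20 [-6.8 14.1]
30 [-11.9  20. ]
40 [-17.9  25. ]
50 [-24.8  28.9]
33.4
10 [-7.4  2.6]
20 [-15.1   3.9]
30 [-23.    3.8]
40 [-30.7   2.3]
50 [-38.   -0.4]
-17
4 [-2.8 -1.5]
8 [-5.4 -3.1]
12 [-8. -5.]
16 [-10.4  -7. ]
20 [-12.6  -9.2]
-37
4 [-2.1 -2.3]
8 [-4.  -4.8]
12 [-5.8 -7.4]
16 [ -7.4 -10.1]
20 [ -8.7 -13. ]
-57
4 [-1.2 -2.9]
8 [-2.1 -5.9]
12 [-2.9 -8.9]
16 [ -3.4 -12. ]
20 [ -3.8 -15.2]
-77
4 [-0.1 -3.1]
8 [ 0.  -6.3]
12 [ 0.3 -9.4]
16 [  0.9 -12.5]
20 [  1.6 -15.5]
-97
4 [ 1. -3.]
8 [ 2.2 -5.9]
12 [ 3.5 -8.7]
16 [  5.1 -11.4]
20 [  6.9 -14. ]
-117
4 [ 1.9 -2.5]
8 [ 4.  -4.8]
12 [ 6.3 -7. ]
16 [ 8.7 -9. ]
20 [ 11.2 -10.8]
-137
4 [ 2.7 -1.7]
8 [ 5.4 -3.1]
12 [ 8.3 -4.4]
16 [11.3 -5.5]
20 [14.3 -6.3]
-157
4 [ 3.1 -0.7]
8 [ 6.2 -1.1]
12 [ 9.3 -1.3]
16 [12.5 -1.3]
20 [15.6 -1.1]
-177
4 [3.1 0.4]
8 [6.2 1.1]
12 [9.2 2. ]
16 [12.2  3. ]
20 [15.   4.3]
-197
4 [2.8 1.5]
8 [5.4 3.1]
12 [8. 5.]
16 [10.4  7. ]
20 [12.6  9.2]
-217
4 [2.1 2.3]
8 [4.  4.8]
12 [5.8 7.4]
16 [ 7.4 10.1]
20 [ 8.7 13. ]
-237
4 [1.2 2.9]
8 [2.1 5.9]
12 [2.9 8.9]
16 [ 3.4 12. ]
20 [ 3.8 15.2]
-257
4 [0.1 3.1]
8 [-0.   6.3]
12 [-0.3  9.4]
16 [-0.9 12.5]
20 [-1.6 15.5]
-277
4 [-1.  3.]
8 [-2.2  5.9]
12 [-3.5  8.7]
16 [-5.1 11.4]
20 [-6.9 14. ]
-297
4 [-1.9  2.5]
8 [-4.   4.8]
12 [-6.3  7. ]
16 [-8.7  9. ]
20 [-11.2  10.8]
```

Call:
jog_arm --increments '[{"tx":-2.8,"ty":7.3,"tz":0,"wx":0,"wy":0,"wz":0,"gripper":0.1},{"tx":-6.8,"ty":14.1,"tz":0,"wx":0,"wy":0,"wz":0,"gripper":0.1},{"tx":-11.9,"ty":20,"tz":0,"wx":0,"wy":0,"wz":0,"gripper":0.1},{"tx":-17.9,"ty":25,"tz":0,"wx":0,"wy":0,"wz":0,"gripper":0.1},{"tx":-24.8,"ty":28.9,"tz":0,"wx":0,"wy":0,"wz":0,"gripper":0.1}]'

```text
time: 17.62
position: [0.6128, 0.2725, 0.213]
tool_rot: [-2.024, -2.389, -0.003]
ft_force: [-4.2, 11.6, -1.1]
grip_width: 0.172
grip_force: 40.0
```

Call:
jog_arm --increments '[{"tx":-7.4,"ty":2.6,"tz":0,"wx":0,"wy":0,"wz":0,"gripper":0.1},{"tx":-15.1,"ty":3.9,"tz":0,"wx":0,"wy":0,"wz":0,"gripper":0.1},{"tx":-23,"ty":3.8,"tz":0,"wx":0,"wy":0,"wz":0,"gripper":0.1},{"tx":-30.7,"ty":2.3,"tz":0,"wx":0,"wy":0,"wz":0,"gripper":0.1},{"tx":-38,"ty":-0.4,"tz":0,"wx":0,"wy":0,"wz":0,"gripper":0.1}]'

```text
time: 18.03
position: [0.6251, 0.2333, 0.2131]
tool_rot: [-2.033, -2.392, -0.017]
ft_force: [10.1, 10.0, -5.2]
grip_width: 0.173
grip_force: 40.0
```

Run:
```python
from h import *
wh()
for i in range(3): vision.get_image("wrist")
wh(); st()
```

```text
18.03 r 44.5 ang -9.3 Ftan(resist) 11.5 Frad 8.4 z 0.2131 g 0.173
18.18 r 44.5 ang -14.2 Ftan(resist) 5.6 Frad 4.5 z 0.213 g 0.169
18.18 [0.6243 0.2296 0.213 ] yaw 99.08 F [ 5.7  4.3 -3. ] g 0.1693298794943859 39.999062365241116
```

Call:
jog_arm --increments '[{"tx":-2.8,"ty":-1.5,"tz":0,"wx":0,"wy":0,"wz":0,"gripper":0.1},{"tx":-5.4,"ty":-3.1,"tz":0,"wx":0,"wy":0,"wz":0,"gripper":0.1},{"tx":-8,"ty":-5,"tz":0,"wx":0,"wy":0,"wz":0,"gripper":0.1},{"tx":-10.4,"ty":-7,"tz":0,"wx":0,"wy":0,"wz":0,"gripper":0.1},{"tx":-12.6,"ty":-9.2,"tz":0,"wx":0,"wy":0,"wz":0,"gripper":0.1}]'

```text
time: 18.6
position: [0.6186, 0.2166, 0.2131]
tool_rot: [2.037, 2.39, 0.013]
ft_force: [9.9, 5.8, -6.6]
grip_width: 0.17
grip_force: 40.0
```

Call:
jog_arm --increments '[{"tx":-2.1,"ty":-2.3,"tz":0,"wx":0,"wy":0,"wz":0,"gripper":0.1},{"tx":-4,"ty":-4.8,"tz":0,"wx":0,"wy":0,"wz":0,"gripper":0.1},{"tx":-5.8,"ty":-7.4,"tz":0,"wx":0,"wy":0,"wz":0,"gripper":0.1},{"tx":-7.4,"ty":-10.1,"tz":0,"wx":0,"wy":0,"wz":0,"gripper":0.1},{"tx":-8.7,"ty":-13,"tz":0,"wx":0,"wy":0,"wz":0,"gripper":0.1}]'

```text
time: 19.02
position: [0.6074, 0.2047, 0.2131]
tool_rot: [2.038, 2.388, 0.011]
ft_force: [10.7, 4.3, -4.8]
grip_width: 0.175
grip_force: 40.0
```

Call:
jog_arm --increments '[{"tx":-1.2,"ty":-2.9,"tz":0,"wx":0,"wy":0,"wz":0,"gripper":0.1},{"tx":-2.1,"ty":-5.9,"tz":0,"wx":0,"wy":0,"wz":0,"gripper":0.1},{"tx":-2.9,"ty":-8.9,"tz":0,"wx":0,"wy":0,"wz":0,"gripper":0.1},{"tx":-3.4,"ty":-12,"tz":0,"wx":0,"wy":0,"wz":0,"gripper":0.1},{"tx":-3.8,"ty":-15.2,"tz":0,"wx":0,"wy":0,"wz":0,"gripper":0.1}]'

```text
time: 19.43
position: [0.5931, 0.1977, 0.213]
tool_rot: [2.038, 2.387, 0.009]
ft_force: [9.8, 3.6, -6.0]
grip_width: 0.173
grip_force: 40.0
```

Run:
```python
from h import *
wh()
```

```text
19.43 r 44.4 ang -74.5 Ftan(resist) 10.4 Frad -0.8 z 0.213 g 0.173
```

Call:
jog_arm --increments '[{"tx":-0.1,"ty":-3.1,"tz":0,"wx":0,"wy":0,"wz":0,"gripper":0.1},{"tx":0,"ty":-6.3,"tz":0,"wx":0,"wy":0,"wz":0,"gripper":0.1},{"tx":0.3,"ty":-9.4,"tz":0,"wx":0,"wy":0,"wz":0,"gripper":0.1},{"tx":0.9,"ty":-12.5,"tz":0,"wx":0,"wy":0,"wz":0,"gripper":0.1},{"tx":1.6,"ty":-15.5,"tz":0,"wx":0,"wy":0,"wz":0,"gripper":0.1}]'

```text
time: 19.85
position: [0.5778, 0.1961, 0.2131]
tool_rot: [2.038, 2.386, 0.009]
ft_force: [10.7, 1.5, -6.1]
grip_width: 0.173
grip_force: 40.0
```

Call:
jog_arm --increments '[{"tx":1,"ty":-3,"tz":0,"wx":0,"wy":0,"wz":0,"gripper":0.1},{"tx":2.2,"ty":-5.9,"tz":0,"wx":0,"wy":0,"wz":0,"gripper":0.1},{"tx":3.5,"ty":-8.7,"tz":0,"wx":0,"wy":0,"wz":0,"gripper":0.1},{"tx":5.1,"ty":-11.4,"tz":0,"wx":0,"wy":0,"wz":0,"gripper":0.1},{"tx":6.9,"ty":-14,"tz":0,"wx":0,"wy":0,"wz":0,"gripper":0.1}]'

```text
time: 20.27
position: [0.5634, 0.1995, 0.213]
tool_rot: [2.038, 2.384, 0.007]
ft_force: [12.4, -0.4, -6.2]
grip_width: 0.172
grip_force: 40.0
```

Call:
jog_arm --increments '[{"tx":1.9,"ty":-2.5,"tz":0,"wx":0,"wy":0,"wz":0,"gripper":0.1},{"tx":4,"ty":-4.8,"tz":0,"wx":0,"wy":0,"wz":0,"gripper":0.1},{"tx":6.3,"ty":-7,"tz":0,"wx":0,"wy":0,"wz":0,"gripper":0.1},{"tx":8.7,"ty":-9,"tz":0,"wx":0,"wy":0,"wz":0,"gripper":0.1},{"tx":11.2,"ty":-10.8,"tz":0,"wx":0,"wy":0,"wz":0,"gripper":0.1}]'

```text
time: 20.68
position: [0.5521, 0.2063, 0.213]
tool_rot: [2.039, 2.379, 0.004]
ft_force: [14.4, -6.0, -6.1]
grip_width: 0.172
grip_force: 40.0
```

Run:
```python
from h import *
wh()
```

```text
20.68 r 44.9 ang -130.4 Ftan(resist) 14.9 Frad -4.8 z 0.213 g 0.172
```

Call:
jog_arm --increments '[{"tx":2.7,"ty":-1.7,"tz":0,"wx":0,"wy":0,"wz":0,"gripper":0.1},{"tx":5.4,"ty":-3.1,"tz":0,"wx":0,"wy":0,"wz":0,"gripper":0.1},{"tx":8.3,"ty":-4.4,"tz":0,"wx":0,"wy":0,"wz":0,"gripper":0.1},{"tx":11.3,"ty":-5.5,"tz":0,"wx":0,"wy":0,"wz":0,"gripper":0.1},{"tx":14.3,"ty":-6.3,"tz":0,"wx":0,"wy":0,"wz":0,"gripper":0.1}]'

```text
time: 21.1
position: [0.5451, 0.2137, 0.2129]
tool_rot: [2.041, 2.37, -0.005]
ft_force: [11.7, -15.5, -0.9]
grip_width: 0.174
grip_force: 40.0
```

Run:
```python
from h import *
wh()
```

```text
21.1 r 44.9 ang -143.3 Ftan(resist) 19.5 Frad -0.1 z 0.2129 g 0.174
```

Call:
jog_arm --increments '[{"tx":3.1,"ty":-0.7,"tz":0,"wx":0,"wy":0,"wz":0,"gripper":0.1},{"tx":6.2,"ty":-1.1,"tz":0,"wx":0,"wy":0,"wz":0,"gripper":0.1},{"tx":9.3,"ty":-1.3,"tz":0,"wx":0,"wy":0,"wz":0,"gripper":0.1},{"tx":12.5,"ty":-1.3,"tz":0,"wx":0,"wy":0,"wz":0,"gripper":0.1},{"tx":15.6,"ty":-1.1,"tz":0,"wx":0,"wy":0,"wz":0,"gripper":0.1}]'

```text
time: 21.52
position: [0.5383, 0.2266, 0.2128]
tool_rot: [2.043, 2.371, -0.021]
ft_force: [-0.2, -19.5, 7.7]
grip_width: 0.174
grip_force: 40.0
```

Run:
```python
from h import *
wh()
for i in range(4): im=vision.get_image("scene")
wh()
```

```text
21.52 r 45.1 ang -162.0 Ftan(resist) 18.5 Frad 6.3 z 0.2128 g 0.174
21.72 r 45.2 ang -163.8 Ftan(resist) 17.6 Frad 3.3 z 0.2128 g 0.173
```

Call:
jog_arm --increments '[{"tx":3.1,"ty":0.4,"tz":0,"wx":0,"wy":0,"wz":0,"gripper":0.1},{"tx":6.2,"ty":1.1,"tz":0,"wx":0,"wy":0,"wz":0,"gripper":0.1},{"tx":9.2,"ty":2,"tz":0,"wx":0,"wy":0,"wz":0,"gripper":0.1},{"tx":12.2,"ty":3,"tz":0,"wx":0,"wy":0,"wz":0,"gripper":0.1},{"tx":15,"ty":4.3,"tz":0,"wx":0,"wy":0,"wz":0,"gripper":0.1}]'

```text
time: 22.13
position: [0.536, 0.2437, 0.2128]
tool_rot: [2.044, 2.378, -0.029]
ft_force: [-9.9, -18.9, 12.3]
grip_width: 0.176
grip_force: 40.0
```

Call:
jog_arm --increments '[{"tx":2.8,"ty":1.5,"tz":0,"wx":0,"wy":0,"wz":0,"gripper":0.1},{"tx":5.4,"ty":3.1,"tz":0,"wx":0,"wy":0,"wz":0,"gripper":0.1},{"tx":8,"ty":5,"tz":0,"wx":0,"wy":0,"wz":0,"gripper":0.1},{"tx":10.4,"ty":7,"tz":0,"wx":0,"wy":0,"wz":0,"gripper":0.1},{"tx":12.6,"ty":9.2,"tz":0,"wx":0,"wy":0,"wz":0,"gripper":0.1}]'

```text
time: 22.55
position: [0.5404, 0.2606, 0.2127]
tool_rot: [2.043, 2.385, -0.03]
ft_force: [-13.6, -16.1, 13.3]
grip_width: 0.173
grip_force: 40.0
```

Run:
```python
from h import *
wh()
for i in range(4): im=vision.get_image("scene")
wh()
arc(-217,[3,6,9,12])
```

```text
22.55 r 45.5 ang 153.8 Ftan(resist) 20.4 Frad 5.1 z 0.2127 g 0.173
22.75 r 45.5 ang 152.4 Ftan(resist) 17.6 Frad 4.8 z 0.2128 g 0.172
3 [1.6 1.7]
6 [3.1 3.6]
9 [4.5 5.5]
12 [5.8 7.4]
```

Call:
jog_arm --increments '[{"tx":1.6,"ty":1.7,"tz":0,"wx":0,"wy":0,"wz":0,"gripper":0.1},{"tx":3.1,"ty":3.6,"tz":0,"wx":0,"wy":0,"wz":0,"gripper":0.1},{"tx":4.5,"ty":5.5,"tz":0,"wx":0,"wy":0,"wz":0,"gripper":0.1},{"tx":5.8,"ty":7.4,"tz":0,"wx":0,"wy":0,"wz":0,"gripper":0.1},{"tx":5.8,"ty":7.4,"tz":0,"wx":0,"wy":0,"wz":0,"gripper":0.1}]'

```text
time: 23.17
position: [0.5461, 0.2697, 0.2128]
tool_rot: [-2.04, -2.388, 0.027]
ft_force: [-13.3, -13.2, 11.6]
grip_width: 0.17
grip_force: 40.0
```

Call:
jog_arm --increments '[{"tx":-0.7,"ty":-1.1,"tz":0,"wx":0,"wy":0,"wz":0,"gripper":0.1},{"tx":-1.4,"ty":-2.2,"tz":0,"wx":0,"wy":0,"wz":0,"gripper":0.1},{"tx":-2,"ty":-3.3,"tz":0,"wx":0,"wy":0,"wz":0,"gripper":0.1},{"tx":-2.6,"ty":-4.4,"tz":0,"wx":0,"wy":0,"wz":0,"gripper":0.1},{"tx":-2.6,"ty":-4.4,"tz":0,"wx":0,"wy":0,"wz":0,"gripper":0.1}]'

```text
time: 23.58
position: [0.546, 0.2696, 0.2129]
tool_rot: [2.04, 2.388, -0.007]
ft_force: [-3.0, -5.4, 4.2]
grip_width: 0.17
grip_force: 40.0
```

Run:
```python
from h import *
wh()
for i in range(4): im=vision.get_image("scene")
wh(); st()
```

```text
23.58 r 45.7 ang 140.4 Ftan(resist) 6.1 Frad -1.1 z 0.2129 g 0.17
23.78 r 45.7 ang 140.4 Ftan(resist) 5.9 Frad -1.6 z 0.2129 g 0.171
23.78 [0.546  0.2696 0.2129] yaw 98.99 F [-2.5 -5.6  4.7] g 0.1706789629850053 40.00087505002739
```

Call:
jog_arm --increments '[{"tx":0,"ty":0,"tz":0,"wx":0,"wy":0,"wz":0,"gripper":0.6},{"tx":0,"ty":0,"tz":0,"wx":0,"wy":0,"wz":0,"gripper":0.6},{"tx":0,"ty":0,"tz":0,"wx":0,"wy":0,"wz":0,"gripper":0.6},{"tx":0,"ty":0,"tz":0,"wx":0,"wy":0,"wz":0,"gripper":0.6},{"tx":0,"ty":0,"tz":0,"wx":0,"wy":0,"wz":0,"gripper":0.6}]'

```text
time: 24.2
position: [0.5465, 0.2723, 0.2129]
tool_rot: [-2.038, -2.39, -0.001]
ft_force: [0.2, 0.3, 0.6]
grip_width: 0.463
grip_force: 0.0
```

Call:
jog_arm --increments '[{"tx":0,"ty":0,"tz":-5,"wx":0,"wy":0,"wz":0,"gripper":0.6},{"tx":0,"ty":0,"tz":-20,"wx":0,"wy":0,"wz":0,"gripper":0.6},{"tx":0,"ty":0,"tz":-45,"wx":0,"wy":0,"wz":0,"gripper":0.6},{"tx":0,"ty":0,"tz":-75,"wx":0,"wy":0,"wz":0,"gripper":0.6},{"tx":0,"ty":0,"tz":-100,"wx":0,"wy":0,"wz":0,"gripper":0.6}]'

```text
time: 24.62
position: [0.5466, 0.272, 0.315]
tool_rot: [2.039, 2.39, 0.001]
ft_force: [-0.1, -0.4, 1.0]
grip_width: 0.594
grip_force: 0.0
```

Run:
```python
from h import *
for i in range(8): im=vision.get_image("top")
st()
h=cv2.cvtColor(im["color"],cv2.COLOR_BGR2HSV); m=cv2.inRange(h,(5,150,120),(20,255,255))
s=vision.get_image("scene"); hs=cv2.cvtColor(s["color"],cv2.COLOR_BGR2HSV)
for im,hh in((im,h),(s,hs)):
    k,_,q,c=cv2.connectedComponentsWithStats(cv2.inRange(hh,(5,150,120),(20,255,255)))
    print([c[i].round(1).tolist() for i in range(1,k) if q[i][4]>8],"expected grip",proj(im,np.array([.546,.2696,.235])))
```

```text
25.02 [0.5462 0.2713 0.3116] yaw 99.05 F [-0.2  0.4 -0.2] g 0.5986717924006794 0.0
[[224.0, 137.7], [206.0, 145.7], [258.2, 189.0]] expected grip [213.5078151 196.0961146]
[[258.7, 112.8], [331.8, 139.4], [206.7, 193.8], [171.7, 192.8], [152.7, 204.7], [242.7, 213.9], [161.0, 228.1]] expected grip [205.51443684 191.25618725]
```

```bash
python3 -c "
from bench import ctrl
print(ctrl.close_job())"
```

```text
the job is handed in; nothing more can be done
None
```

The job is handed in: the vial stands in the socket, the tray is against its stop, and the wheel is about 90° past contact and released. I judged contact and the 90° from the force at the grip; no verdict came back.

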